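# Draw the battery pack out of the robot chassis and show its gauge

### The job

Swing the cover of the robot chassis's battery bay open past upright, so that it stays open by itself; then draw the battery pack up out of the bay, keeping it upright. Hold it up still over the bay, upright and a good 10 cm clear above the top of the bay, turned so that the charge gauge on its end squarely faces the far side of the bench, away from you. Finish while still holding it there, with the cover open and the other things on the bench left alone.

Things in the scene. Friction and masses are not known exactly. Their poses are not given: they have to be found in the camera images.
- chassis: Low aluminium chassis of a small wheeled robot, 370 (x) x 420 (y) mm, does not move. Origin on the bench top under the middle of the battery bay, z up; x roughly away from you, y to your left. Rails 80 mm high; motors at the four corners (x +-144, y +-169 mm) 124 mm high; grey controller and black power block beside the bay under 60 mm high.
- bay (a point): Centre of the battery bay's open top, 106 mm above the bench, in chassis axes. The bay is an upright sheet-metal box in the middle of the chassis, inside 68 (chassis x) x 128 (chassis y) mm, walls 3 mm, floor 33 mm above the bench; open on top, closed by the hinged cover.
- hatch (a joint): Bay cover angle, rad: 0 shut, 1.57 upright, stop at 1.9; may start ajar. Sheet-aluminium hood 82 (chassis x) x 146 (chassis y) x 50 mm deep, walls 3 mm, 170 g, hinged along its chassis +y end; its -y end swings up and over towards chassis +y. Stiff friction hinge (0.25 N m): it stays at whatever angle it is left; about 3 N at its handle moves it.
- hatch_hinge (a point): Middle of the cover's hinge line, which runs along chassis x: at chassis (0, +73, 100) mm. Its frame turns with the cover and equals the chassis axes when shut (then opens by turning about its -x axis).
- hatch_grip (a point): Middle of the round black bow handle on the cover's top near its free end: bar 10 mm thick along chassis x, 50 mm clear between its legs, bar axis 36 mm above the cover's top. In the cover's frame at (0, -118, +86) mm from the hinge line, so 186 mm above the bench when shut. Frame turns with the cover.
- pack: Battery pack standing in the bay, hidden by the cover: black case 120 (its x) x 60 (y) x 72 mm high, grey grip bar on top, 106 mm high in all, 0.65 to 0.95 kg. Origin at the centre of its underside, z up, x along its length towards the charge-gauge end. In the bay it lies along chassis y, gauge end towards chassis -y, about 4 mm free on every side.
- pack_grip (a point): Middle of the pack's grip bar, 99 mm above its underside: bar along the pack's x, 14 mm wide (pack y) and 14 mm high, 66 mm clear between its legs, gap under the bar 20 mm. Its frame has the pack's axes.
- gauge (a point): Charge gauge: small grey panel with a row of white windows and a button, in the middle of the pack's +x end face, 46 mm above its underside; faces along pack +x.
- far_side (a point): A fixed point on the bench top towards its far side, straight ahead of the arm's base; its x axis points straight across the bench away from the robot arm's base. The gauge has to face along this +x direction.
- screw_bin: Bystander: yellow open bin with screws, 100 x 130 x 60 mm, origin at the centre of its underside. Leave alone.
- glue_bottle: Bystander: small closed red bottle, 38 mm across, 115 mm high, origin at the centre of its underside. Leave alone.
- spare_wheel: Bystander: spare wheel lying flat, 76 mm across, 26 mm high, origin at the centre of its underside. Leave alone.
- screwdriver: Bystander: screwdriver lying on the bench, 200 mm long. Leave alone.

How it is judged:
By the outcome, as a careful person would: the job done as asked, in the order asked, and still so for the second after the job is handed in, while the arm keeps its last pose, push and grip.
It also fails if it takes over 54 s, if anything falls off the work surface, if the arm or the gripper's body presses on something with over 40 N, if the wrist force passes 120 N, or if a joint passes its speed limit or range.

### The arm

A 6-joint arm with a two-finger parallel gripper is mounted at the origin on the work surface. World frame = base frame: x ahead of the robot, y to its left, z up, the work surface at z = 0. Lengths are in mm, angles in rad, forces in N, time in s.
With the tool pointing down it reaches from about 350 to 975 mm from the base axis. Payload 7.1 kg.
Tool frame: the origin (TCP) lies at the very end of the fingers, on their centre line; the grasp point (between the pads) lies 19 mm behind it; z points along the fingers, y is the direction in which the jaws open and shut (so a half turn about z gives the same grasp; the last joint's range is limited). The gripper opens to 88 mm and grips with 3 to 60 N. Pads are 20 mm wide; open, the fingers measure 115 mm over their backs; the gripper's body (75 mm by 178 mm) begins 61 mm behind the grasp point.
Start: joints at [-1.12, 0.423, 1.63, -0, 1.089, -0.019], TCP at [282.956, -557.262, 222.675] pointing down, gripper open.
Joint ranges: [-3, 3], [-0.9, 2.11], [0.09, 2.58], [-1.31, 4.45], [0.11, 2.69], [-2.54, 2.54]. Speed limits (rad/s): [2.39, 2.39, 3.01, 3.14, 3.14, 3.14].

### API

Orientations are given as a rotation vector (axis times angle).
In Python, from workcell import readout, imaging, close_job gives the robot as it stands.
- The arm moves only by the tool carry_out, never from a script. Its argument "rows" is a list of rows, each a list of 3 entries, a list of its own where there are three numbers: the shift along the tool's x, y, z in m, then the turn, a rotation vector about the tool's x, y, z in rad, then the closure, from 0 (fully open) to 1 (shut). In form: [[[dx, dy, dz], [wx, wy, wz], hand], ...]. A call has 1 to 12 rows; each row shifts and turns the commanded pose from where the row before left it, along the tool's axes as they then stand; what a row does not reach is not made up. A row lasts 1/12 s, in which the tool goes at most 41.7 mm and 7.16 degrees, less where a joint would pass 70% of its speed; a pose out of reach is approached as far as the arm can. A call with a gripper value outside its range is refused whole. The fingers move at their own pace and stop on an object; the grip force is fixed at half the most. Time passes only in rows, so rows that do not move let the fingers close. It gives the time, the measured TCP pose, the force and the opening at its end, in the units of the state.
- readout.get_obs(): the state, without advancing time (a new reading comes with each control period).
- imaging.get_image(name): name is "scene" or "top" or "wrist"; returns the picture (400x640x3 uint8, red, green, blue); there is no depth.
- imaging.camera_params(name): a dict with "fx", "fy", "cx", "cy" (pixels), "k1" (the pictures are not rectified: a ray, as slopes to the right and down, at radius r is drawn at 1 + k1 r^2 times it, then the intrinsics apply), "rvec" (rotation vector, rad) and "tvec" (3), from world to camera coordinates, as OpenCV has them; the wrist camera has in their place "T_tool_cam" (4x4, takes a point from camera to tool coordinates, whose origin is the TCP and whose axes are the flange's). Camera axes: x right, y down, z forward; pixel columns grow to the right and rows downward; lengths in mm; the calibration is good to about 2 mm. A picture is of the moment at which its call begins: read the wrist's pose just before it. camera_params takes no time and is no camera call.
- close_job(): hands the job in, once; it reports no verdict.
The state is a dict: "t": time; "qpos": joint angles; "qvel": joint speeds; "joint_torque": joint torques, N m; "ee_pos": TCP position; "orientation": TCP orientation; "ft_force": force on the tool from outside, world axes, zero at the start; "moment": the same for the moment, N m; "width": finger opening in mm.
Only numpy, scipy, OpenCV 4.12 (cv2) and the standard library are available. Lean on these libraries where they do the work, as an engineer would, in place of code of your own. Each camera call takes 0.05 s, during which the arm holds its last target.

## Working session

There is one attempt and no reset: what is moved stays moved. The work goes in short steps, Python scripts to look and compute and a tool call to move; the robot and the scene stay as the last step left them, time stands still between calls to the robot, and variables do not carry over. Pictures are saved under pics/ and viewed, and the job is handed in when it is done.

Besides the shell and the picture viewer there is one more tool, called after "Emit:" as a command line: name --argument value ..., lists and objects as JSON in quotes. carry_out: Moves the arm, as the interface text tells. Its arguments: {"type":"object","properties":{"rows":{"type":"array","items":{"type":"array"}}},"required":["rows"]}

```bash
ls; mkdir -p pics; python3 - <<'E'
from workcell import readout, imaging
import cv2
o=readout.get_obs()
for k,v in o.items(): print(k,v)
for n in ["scene","top","wrist"]:
    print(n,imaging.camera_params(n))
    cv2.imwrite(f"pics/{n}0.png",imaging.get_image(n)[:,:,::-1])
E
```

```text
pics
t 0.0
qpos [-1.11998680e+00  4.23813064e-01  1.63069285e+00 -5.35294545e-06
  1.08859957e+00 -1.90190380e-02]
qvel [8.84361355e-04 4.56324047e-04 2.06164182e-03 5.95740695e-04
 1.63526343e-04 7.14571432e-05]
joint_torque [ 9.03591317e-04 -5.44632018e+01 -2.73662317e+01  6.44252216e-02
  2.29978259e-02 -1.34301322e-04]
ee_pos [ 282.72593826 -556.77012772  221.91792329]
orientation [-3.05386952e+00 -7.30895989e-01  5.16097092e-04]
ft_force [-0.60674307  0.39768406 -0.56264978]
moment [-0.02931438  0.00174113  0.01530449]
width 87.87920378904644
scene {'fx': 383.91062687042836, 'fy': 383.91062687042836, 'cx': 318.60171685382664, 'cy': 197.24037365075495, 'k1': -0.02659211611154275, 'rvec': array([ 1.51991133,  1.76029992, -0.91194213]), 'tvec': array([  50.87834924, -214.82452923, 1857.59589646])}
top {'fx': 406.50835325840427, 'fy': 406.50835325840427, 'cx': 323.2821628123203, 'cy': 202.61641519142916, 'k1': -0.02543356374827802, 'rvec': array([ 2.08552737, -2.14220962,  0.22457664]), 'tvec': array([  12.60143203,  591.35688499, 1213.51058783])}
wrist {'fx': 319.84421440634327, 'fy': 319.84421440634327, 'cx': 309.5498445890641, 'cy': 195.66856216704957, 'k1': -0.023222843767888628, 'T_tool_cam': array([[-4.25714526e-04, -9.57154818e-01, -2.89576368e-01,
         8.03210986e+01],
       [ 9.99999355e-01, -1.02468613e-04, -1.13143185e-03,
         4.09286056e-01],
       [ 1.05328296e-03, -2.89576663e-01,  9.57154244e-01,
        -1.61564563e+02],
       [ 0.00000000e+00,  0.00000000e+00,  0.00000000e+00,
         1.00000000e+00]])}
```

View pics/scene0.png

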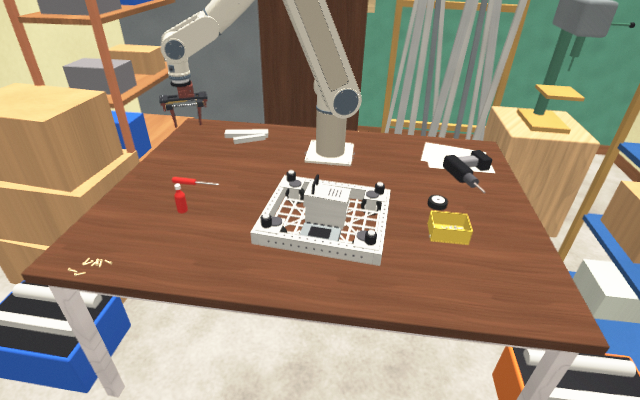

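View pics/top0.png

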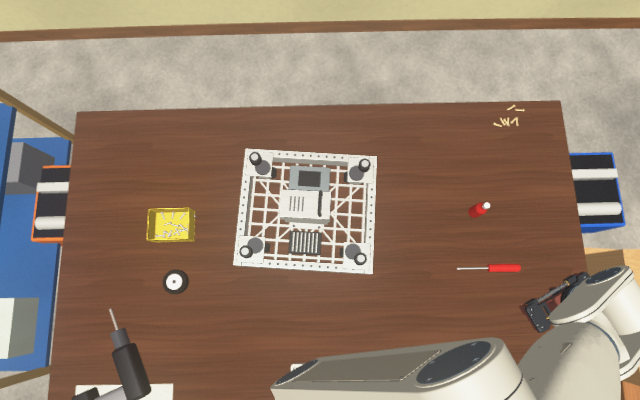

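View pics/wrist0.png

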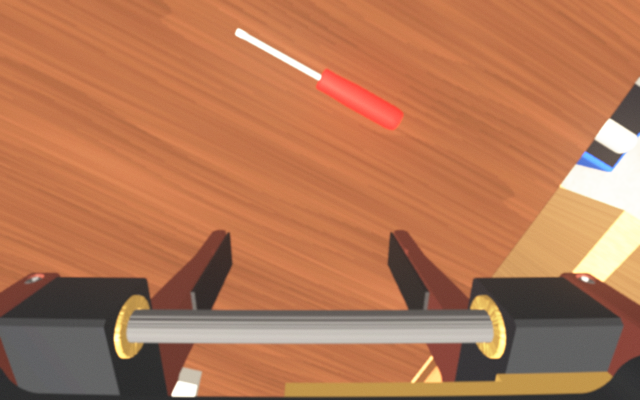

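```bash
cat > h.py <<'E'
import numpy as np, cv2
from scipy.spatial.transform import Rotation as R
from scipy.optimize import least_squares
from workcell import readout, imaging
def cam(n):
    p=imaging.camera_params(n)
    K=np.array([[p['fx'],0,p['cx']],[0,p['fy'],p['cy']],[0,0,1]]); D=np.array([p['k1'],0,0,0,0.])
    if n=='wrist':
        o=readout.get_obs(); T=np.eye(4); T[:3,:3]=R.from_rotvec(o['orientation']).as_matrix(); T[:3,3]=o['ee_pos']
        M=np.linalg.inv(T@p['T_tool_cam']); return K,D,cv2.Rodrigues(M[:3,:3])[0].ravel(),M[:3,3]
    return K,D,np.array(p['rvec']),np.array(p['tvec'])
def proj(c,P): return cv2.projectPoints(np.array(P,float).reshape(-1,3),c[2],c[3],c[0],c[1])[0].reshape(-1,2)
def back(c,uv,z):
    n=cv2.undistortPoints(np.array(uv,float).reshape(-1,1,2),c[0],c[1]).reshape(-1,2)
    Rm=cv2.Rodrigues(c[2])[0]; C=-Rm.T@c[3]; d=np.c_[n,np.ones(len(n))]@Rm
    return C+d*((np.atleast_1d(z)-C[2])/d[:,2])[:,None]
def snap(n,f,crop=None,s=1):
    im=imaging.get_image(n)[:,:,::-1].copy()
    cv2.imwrite(f'pics/{f}_full.png',im)
    if crop: im=im[crop[1]:crop[3],crop[0]:crop[2]]
    cv2.imwrite(f'pics/{f}.png',cv2.resize(im,None,fx=s,fy=s,interpolation=cv2.INTER_CUBIC)); return im
E
python3 - <<'E'
import cv2
a=cv2.imread('pics/top0.png')[140:280,220:390];cv2.imwrite('pics/t1.png',cv2.resize(a,None,fx=4,fy=4,interpolation=cv2.INTER_CUBIC))
a=cv2.imread('pics/scene0.png')[160:270,240:400];cv2.imwrite('pics/s1.png',cv2.resize(a,None,fx=5,fy=5,interpolation=cv2.INTER_CUBIC))
E
```

```text
(no output)
```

View pics/t1.png

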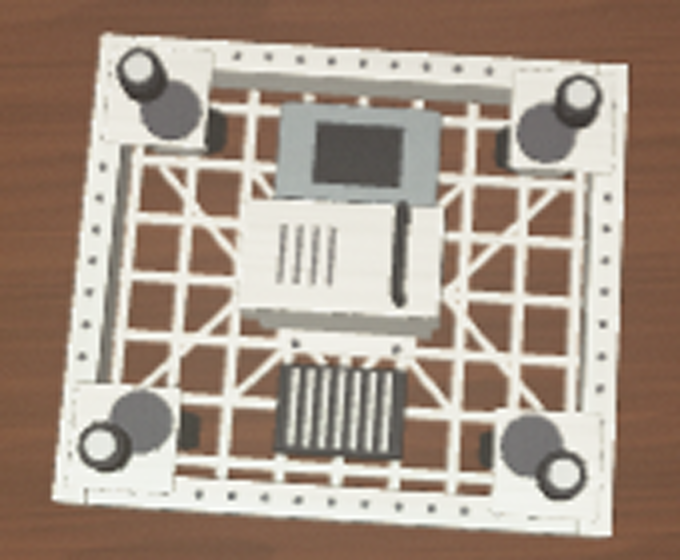

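View pics/s1.png

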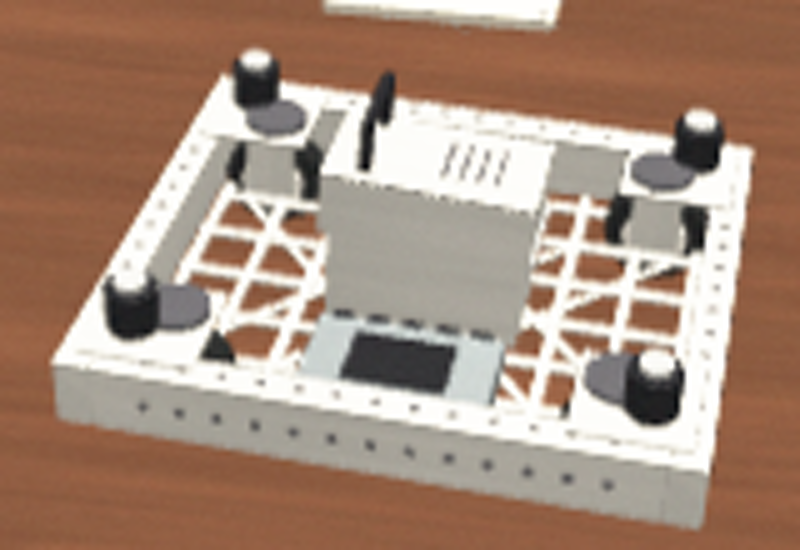

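```bash
cat > fit.py <<'E'
from h import *
c=cam('top'); s=cam('scene')
f=lambda L,o,k: np.array(L)/k+np.array(o)-0.0
cor=f([(103,35),(630,65),(52,500),(612,535)],(220,140),4)
cap=f([(141,72),(580,98),(104,444),(562,473)],(220,140),4)
corP=np.array([(185,210,80),(185,-210,80),(-185,210,80),(-185,-210,80)],float)
capP=np.array([(144,169,124),(144,-169,124),(-144,169,124),(-144,-169,124)],float)
hand=np.array([(403,205),(400,303)])/4+(220,140)
print(back(c,cor,80).round(),back(c,cap,124).round())
def W(p,P): 
    return R.from_euler('z',p[2]).apply(P)+[p[0],p[1],0]
x0=[*back(c,cor,80).mean(0)[:2],0]
r=least_squares(lambda p:(proj(c,W(p,corP))-cor).ravel(),x0,x_scale=[1,1,.01])
print(r.x, r.fun.round(1))
print('caps resid',(proj(c,W(r.x,capP))-cap).round(1))
scor=f([(222,75),(752,148),(52,362),(708,470)],(240,160),5)
print('scene corners',proj(s,W(r.x,corP[[3,2,1,0]])).round(1),scor)
def hp(a): # bar ends in chassis
    P=np.array([(25,-118,86),(-25,-118,86),(0,-118,86)],float)
    return R.from_rotvec([-a,0,0]).apply(P)+[0,73,100]
for a in (0,.05,.1,.2): print(a,proj(c,W(r.x,hp(a))).round(1).tolist(),proj(s,W(r.x,hp(a))).round(1).tolist())
print(hand, f([(388,85),(368,145)],(240,160),5))
E
python3 fit.py
```

```text
[[ 769.  239.   80.]
 [ 733. -179.   80.]
 [ 404.  273.   80.]
 [ 367. -146.   80.]] [[ 723.  201.  124.]
 [ 693. -133.  124.]
 [ 441.  226.  124.]
 [ 411. -106.  124.]]
[ 5.68408926e+02  4.67403755e+01 -8.91449112e-02] [-0.2 -0.6 -0.  -0.3  0.1  0.3  0.1  0.5]
caps resid [[-0.4 -1.2]
 [ 0.5 -1.1]
 [-0.7  0.2]
 [ 0.9  0.3]]
scene corners [[283.2 173.9]
 [389.5 188.6]
 [249.  230.9]
 [380.6 252.9]] [[284.4 175. ]
 [390.4 189.6]
 [250.4 232.4]
 [381.6 254. ]]
0 [[322.3, 194.4], [321.2, 211.7], [321.8, 203.0]] [[311.4, 184.2], [314.8, 176.6], [313.1, 180.3]]
0.05 [[320.8, 193.8], [319.6, 211.2], [320.2, 202.4]] [[312.7, 182.9], [316.1, 175.3], [314.4, 179.0]]
0.1 [[319.1, 193.2], [317.9, 210.7], [318.5, 201.9]] [[314.1, 181.6], [317.5, 174.1], [315.9, 177.8]]
0.2 [[315.4, 192.2], [314.2, 209.8], [314.8, 200.9]] [[317.2, 179.4], [320.6, 171.9], [318.9, 175.6]]
[[320.75 191.25]
 [320.   215.75]] [[317.6 177. ]
 [313.6 189. ]]
```

Emit:
carry_out --rows '[[[0,0,-0.016],[0,0,0.112],0],[[0,0,-0.016],[0,0,0.112],0],[[0,0,-0.016],[0,0,0.112],0],[[0,0,-0.016],[0,0,0.112],0],[[0,0,-0.016],[0,0,0.111],0],[[0.0115,-0.029,0],[0,0,0],0],[[0.0115,-0.029,0],[0,0,0],0],[[0.0115,-0.029,0],[0,0,0],0],[[0.0115,-0.029,0],[0,0,0],0],[[0.0115,-0.029,0],[0,0,0],0],[[0.0115,-0.029,0],[0,0,0],0],[[0.0115,-0.029,0],[0,0,0],0]]'

```text
t: 1.15
ee_pos: [381.5, -360.7, 302.5]
orientation: [-3.138, 0.14, 0.0]
ft_force: [0.1, -1.0, -0.5]
width: 88.1
```

Emit:
carry_out --rows '[[[0.0115,-0.029,0],[0,0,0],0],[[0.0115,-0.029,0],[0,0,0],0],[[0.0115,-0.029,0],[0,0,0],0],[[0.0115,-0.029,0],[0,0,0],0],[[0.0115,-0.029,0],[0,0,0],0],[[0.0115,-0.029,0],[0,0,0],0],[[0.0115,-0.029,0],[0,0,0],0],[[0.0115,-0.029,0],[0,0,0],0],[[0.0115,-0.029,0],[0,0,0],0],[[0.0115,-0.029,0],[0,0,0],0],[[0.0115,-0.029,0],[0,0,0],0.3],[[0.0115,-0.029,0],[0,0,0],0.6]]'

```text
t: 2.15
ee_pos: [550.0, -26.4, 302.5]
orientation: [3.138, -0.14, -0.0]
ft_force: [-0.3, -0.6, -0.1]
width: 77.6
```

Emit:
carry_out --rows '[[[0,0,0],[0,0,0],0.6],[[0,0,0],[0,0,0],0.6],[[0,0,0],[0,0,0],0.6]]'

```text
t: 2.4
ee_pos: [549.2, -28.2, 302.3]
orientation: [3.138, -0.139, -0.002]
ft_force: [-0.1, 0.4, 0.1]
width: 58.2
```

```bash
python3 - <<'E'
from h import *
o=readout.get_obs(); print(o['t'],o['ee_pos'],o['orientation'],o['width'],o['ft_force'])
snap('wrist','w2')
E
```

```text
2.4 [549.15344686 -28.19837301 302.33548053] [ 3.13817193e+00 -1.39143072e-01 -1.56761365e-03] 58.22338873167646 [-0.10768677  0.41951382  0.136334  ]
```

View pics/w2.png

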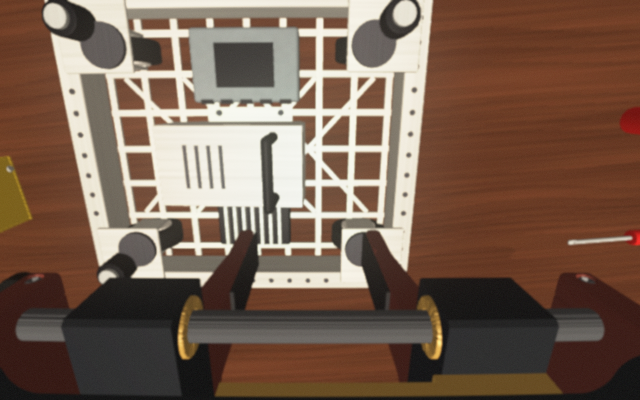

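```bash
cat > fit2.py <<'E'
from h import *
import fit as F
w=(lambda: cam('wrist'))()
cc=np.array([(153,124),(305,123),(302,206),(160,207)],float)
ccP=np.array([(41,0,50),(41,-146,50),(-41,-146,50),(-41,0,50)],float)
hd=np.array([(269,173.5)]); hP=np.array([(0,-118,86.)])
def L(a,P): return R.from_rotvec([-a,0,0]).apply(P)+[0,73,100]
wc=np.array([(434,0)])
def res(p):
    a=p[3]
    return np.r_[(proj(w,F.W(p,L(a,ccP)))-cc).ravel(),2*(proj(w,F.W(p,L(a,hP)))-hd).ravel(),(proj(F.c,F.W(p,F.corP))-F.cor).ravel()]
r=least_squares(res,[*F.r.x,.05],x_scale=[1,1,.01,.01])
print(r.x); print(r.fun.round(1))
print('grip',F.W(r.x,L(r.x[3],hP)))
r2=least_squares(lambda p:res(p)[:10],r.x,x_scale=[1,1,.01,.01]);print('wrist only',r2.x,r2.fun.round(1),F.W(r2.x,L(r2.x[3],hP)))
E
python3 fit2.py | tail -9
```

```text
0.2 [[315.4, 192.2], [314.2, 209.8], [314.8, 200.9]] [[317.2, 179.4], [320.6, 171.9], [318.9, 175.6]]
[[320.75 191.25]
 [320.   215.75]] [[317.6 177. ]
 [313.6 189. ]]
[ 5.72668289e+02  4.82213607e+01 -8.89363081e-02  2.39241217e-02]
[-1.3  0.  -2.5  0.7  1.1 -0.5  2.9 -2.5  0.4  1.5 -0.7 -1.9 -0.6 -1.5
 -0.4 -1.1 -0.4 -1. ]
grip [[568.85715351   5.48199271 188.79816661]]
wrist only [ 5.72832559e+02  4.86609790e+01 -9.06337752e-02  1.92890154e-02] [-1.5 -0.2 -2.6  0.7  0.8 -0.7  2.6 -2.7  0.5  1.2] [[568.91174074   5.51948367 188.25996433]]
```

Emit:
carry_out --rows '[[[0.008,-0.017,0],[0,0,0],0.6],[[0.008,-0.017,0],[0,0,0],0.6],[[0,0,0.02],[0,0,0],0.6],[[0,0,0.02],[0,0,0],0.6],[[0,0,0.02],[0,0,0],0.6],[[0,0,0.01],[0,0,0],0.6],[[0,0,0],[0,0,0],0.6]]'

```text
t: 3.03
ee_pos: [566.8, 3.4, 230.5]
orientation: [3.138, -0.143, -0.007]
ft_force: [-0.3, 1.1, -0.5]
width: 35.1
```

```bash
python3 - <<'E'
from h import *
o=readout.get_obs(); print(o['t'],o['ee_pos'],o['orientation'],o['width'],o['ft_force'])
snap('wrist','w3')
E
```

```text
3.0333 [566.81135643   3.39037192 230.46182903] [ 3.1380833  -0.14256663 -0.00700834] 35.07516203873128 [-0.29985619  1.0717031  -0.53099423]
```

View pics/w3.png

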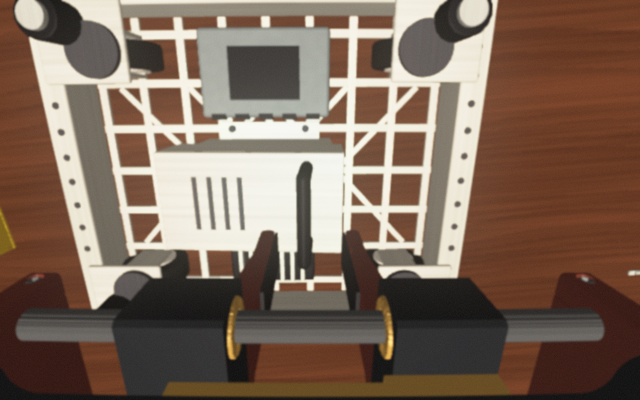

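```bash
python3 - <<'E'
from h import *
w=cam('wrist'); o=readout.get_obs()['ee_pos']
for z in (186,190): print(proj(w,[[o[0],o[1],z]]), back(w,[(306,167),(304,275),(305,221)],z).round(1))
E
```

```text
[[309.81120295 219.69106626]] [[605.1   2.7 186. ]
 [524.9  11.8 186. ]
 [567.2   7.  186. ]]
[[309.81025041 221.82576412]] [[606.    2.6 190. ]
 [527.3  11.5 190. ]
 [568.7   6.8 190. ]]
```

Emit:
carry_out --rows '[[[0.003,-0.003,0.02],[0,0,0],0.7],[[0,0,0.02],[0,0,0],0.73],[[0,0,0.017],[0,0,0],0.73],[[0,0,0],[0,0,0],0.73]]'

```text
t: 3.42
ee_pos: [570.7, 6.7, 174.1]
orientation: [3.138, -0.141, -0.005]
ft_force: [-0.7, 0.9, 0.5]
width: 23.6
```

```bash
python3 - <<'E'
from h import *
o=readout.get_obs(); print(o['t'],o['ee_pos'],o['orientation'],o['width'],o['ft_force'])
snap('wrist','w4')
import numpy as np
a=np.linspace(.02,1.77,25); ph=a+np.arctan2(86,118)
y=-146*np.cos(ph); z=146*np.sin(ph)
print(np.c_[a[1:],-np.diff(y),-np.diff(z)].round(1).tolist())
E
```

```text
3.4167 [570.67899503   6.73777132 174.11882113] [ 3.13824162 -0.14109312 -0.00503323] 23.63659791633196 [-0.74051517  0.88838143  0.45468081]
[[0.1, -6.7, -8.2], [0.2, -7.3, -7.7], [0.2, -7.9, -7.2], [0.3, -8.4, -6.6], [0.4, -8.8, -5.9], [0.5, -9.2, -5.3], [0.5, -9.6, -4.6], [0.6, -9.9, -3.9], [0.7, -10.2, -3.2], [0.7, -10.4, -2.4], [0.8, -10.5, -1.6], [0.9, -10.6, -0.9], [1.0, -10.6, -0.1], [1.0, -10.6, 0.7], [1.1, -10.5, 1.4], [1.2, -10.4, 2.2], [1.3, -10.2, 3.0], [1.3, -10.0, 3.7], [1.4, -9.7, 4.4], [1.5, -9.3, 5.1], [1.6, -8.9, 5.8], [1.6, -8.5, 6.4], [1.7, -8.0, 7.0], [1.8, -7.5, 7.6]]
```

View pics/w4.png

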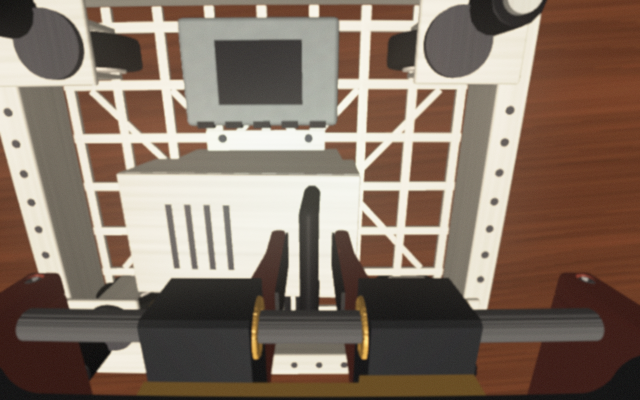

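Emit:
carry_out --rows '[[[0,-0.007,0],[0,0,0],0.73],[[0,-0.0067,-0.0082],[0,0,0],0.73],[[0,-0.0073,-0.0077],[0,0,0],0.73],[[0,-0.0079,-0.0072],[0,0,0],0.73],[[0,-0.0084,-0.0066],[0,0,0],0.73],[[0,-0.0088,-0.0059],[0,0,0],0.73],[[0,-0.0092,-0.0053],[0,0,0],0.73],[[0,-0.0096,-0.0046],[0,0,0],0.73],[[0,-0.0099,-0.0039],[0,0,0],0.73]]'

```text
t: 4.22
ee_pos: [579.1, 82.9, 226.5]
orientation: [-3.138, 0.14, -0.003]
ft_force: [0.3, -2.9, 1.9]
width: 23.9
```

```bash
python3 - <<'E'
from h import *
o=readout.get_obs(); print(o['t'],o['ee_pos'],o['orientation'],o['width'],o['ft_force'])
snap('wrist','w5')
snap('scene','s5',(220,100,420,270),4)
E
```

```text
4.2167 [579.09117963  82.87413629 226.46820614] [-3.13822810e+00  1.39730754e-01 -2.65187890e-03] 23.947627289286974 [ 0.27693427 -2.89399266  1.8634962 ]
```

View pics/w5.png

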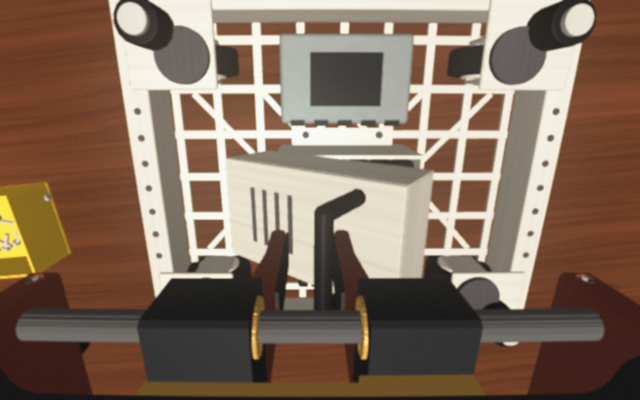

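View pics/s5.png

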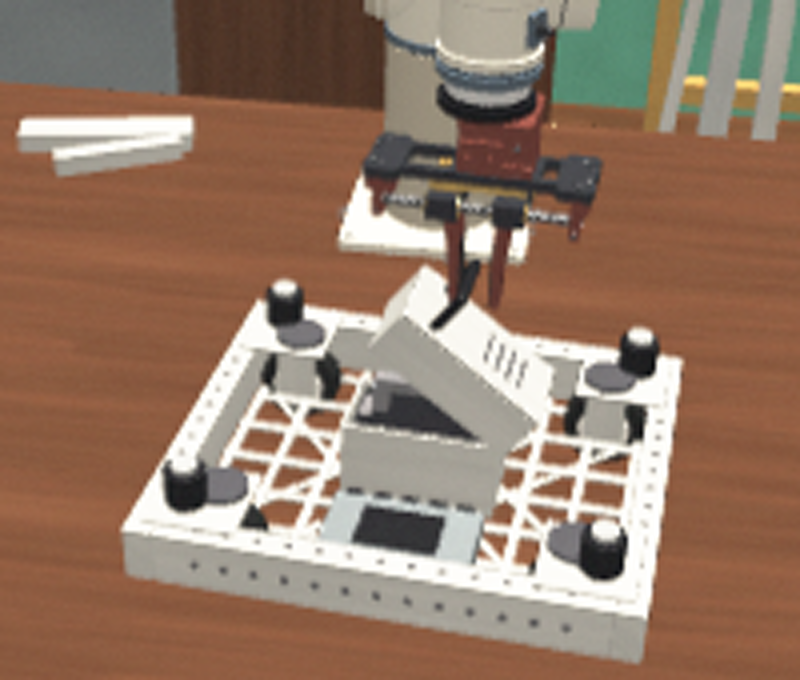

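Emit:
carry_out --rows '[[[0,-0.0102,-0.0032],[0,0,0],0.73],[[0,-0.0104,-0.0024],[0,0,0],0.73],[[0,-0.0105,-0.0016],[0,0,0],0.73],[[0,-0.0106,-0.0009],[0,0,0],0.73],[[0,-0.0106,0],[0,0,0],0.73],[[0,-0.0106,0.0007],[0,0,0],0.73],[[0,-0.0105,0.0014],[0,0,0],0.73],[[0,-0.0104,0.0022],[0,0,0],0.73],[[0,-0.0102,0.003],[0,0,0],0.73],[[0,-0.01,0.0037],[0,0,0],0.73],[[0,-0.0097,0.0044],[0,0,0],0.73],[[0,-0.0093,0.0051],[0,0,0],0.73]]'

```text
t: 5.32
ee_pos: [589.6, 205.3, 212.1]
orientation: [-3.138, 0.14, -0.0]
ft_force: [0.7, -0.5, 0.5]
width: 23.7
```

Emit:
carry_out --rows '[[[0,-0.0089,0.0058],[0,0,0],0.73],[[0,-0.0085,0.0064],[0,0,0],0.73],[[0,-0.008,0.007],[0,0,0],0.73],[[0,-0.0075,0.0076],[0,0,0],0.73],[[0,0,0],[0,0,0],0.73]]'

```text
t: 5.73
ee_pos: [591.5, 238.2, 183.7]
orientation: [3.138, -0.139, -0.004]
ft_force: [-0.8, -0.2, -0.4]
width: 23.7
```

```bash
python3 - <<'E'
from h import *
o=readout.get_obs(); print(o['t'],o['ee_pos'],o['orientation'],o['width'],o['ft_force'])
snap('wrist','w6')
snap('scene','s6',(220,100,420,270),4)
E
```

```text
5.7333 [591.49162035 238.18228394 183.69776731] [ 3.1380314  -0.13877473 -0.00407041] 23.662637346366534 [-0.8455835  -0.17672453 -0.42018649]
```

View pics/w6.png

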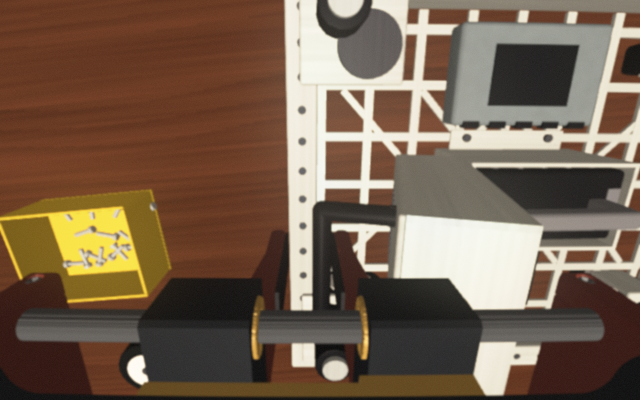

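View pics/s6.png

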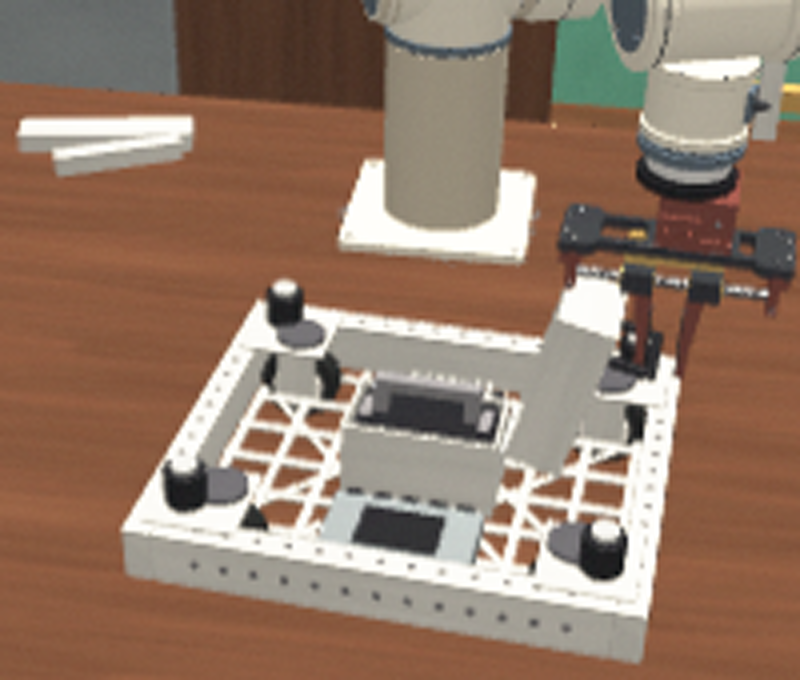

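Emit:
carry_out --rows '[[[0,0.003,0],[0,0,0],0.73],[[0,0,-0.025],[0,0,0],0.73],[[0,0,-0.035],[0,0,0],0.73],[[0,0,-0.035],[0,0,0],0.73],[[0,0,-0.035],[0,0,0],0.73],[[0,0,-0.02],[0,0,0],0.73],[[-0.0005,0.031,0],[0,0,0],0.5],[[-0.0005,0.031,0],[0,0,0],0.5],[[-0.0005,0.031,0],[0,0,0],0.5],[[-0.0005,0.031,0],[0,0,0],0.5],[[-0.0005,0.031,0],[0,0,0],0.5],[[-0.0005,0.031,0],[0,0,0],0.5]]'

```text
t: 6.83
ee_pos: [572.1, 47.1, 336.6]
orientation: [-3.138, 0.141, -0.002]
ft_force: [0.1, -0.7, -0.1]
width: 44.1
```

Emit:
carry_out --rows '[[[0,0,0],[0,0,-0.121],0.5],[[0,0,0],[0,0,-0.121],0.5],[[0,0,0],[0,0,-0.121],0.5],[[0,0,0],[0,0,-0.121],0.5],[[0,0,0],[0,0,-0.121],0.5],[[0,0,0],[0,0,-0.121],0.5],[[0,0,0],[0,0,-0.121],0.5],[[0,0,0],[0,0,-0.121],0.5],[[0,0,0],[0,0,-0.121],0.5],[[0,0,0],[0,0,-0.121],0.5],[[0,0,0],[0,0,-0.121],0.5],[[0,0,0],[0,0,-0.12],0.5]]'

```text
t: 7.83
ee_pos: [572.5, 48.5, 336.5]
orientation: [2.435, 1.984, 0.001]
ft_force: [-0.1, 0.1, 0.1]
width: 44.1
```

Emit:
carry_out --rows '[[[0,0,0],[0,0,-0.12],0.5],[[0,0,0],[0,0,0],0.5],[[0,0,0],[0,0,0],0.5]]'

```text
t: 8.08
ee_pos: [572.6, 48.6, 336.3]
orientation: [2.322, 2.115, 0.001]
ft_force: [0.3, 0.8, -0.1]
width: 44.2
```

```bash
python3 - <<'E'
from h import *
o=readout.get_obs(); print(o['t'],o['ee_pos'],o['orientation'],o['width'],o['ft_force'])
snap('wrist','w7')
snap('top','t7',(220,140,390,280),4)
E
```

```text
8.0833 [572.55027325  48.63865036 336.32487618] [2.32216770e+00 2.11531857e+00 9.61674331e-04] 44.1710803641048 [ 0.33809806  0.75395858 -0.10894606]
```

View pics/w7.png

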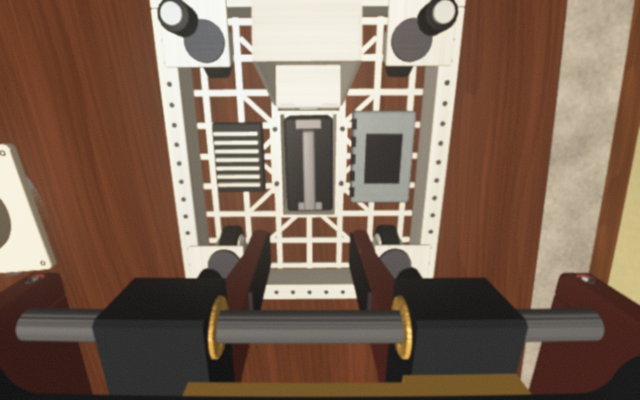

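View pics/t7.png

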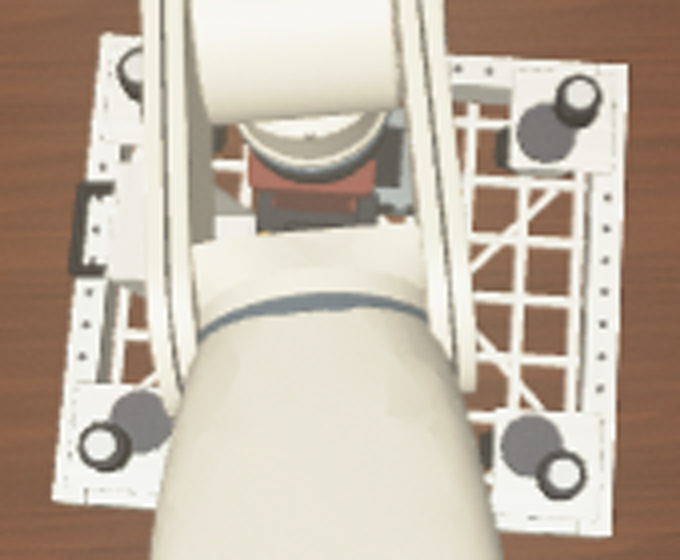

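```bash
python3 - <<'E'
from h import *
w=cam('wrist'); o=readout.get_obs()['ee_pos']
print(proj(w,[[*o[:2],139]]))
im=cv2.imread('pics/w7.png')[95:225,240:390]; cv2.imwrite('pics/w7z.png',cv2.resize(im,None,fx=5,fy=4.5,interpolation=cv2.INTER_CUBIC))
E
```

```text
[[308.97627211 171.84097436]]
```

View pics/w7z.png

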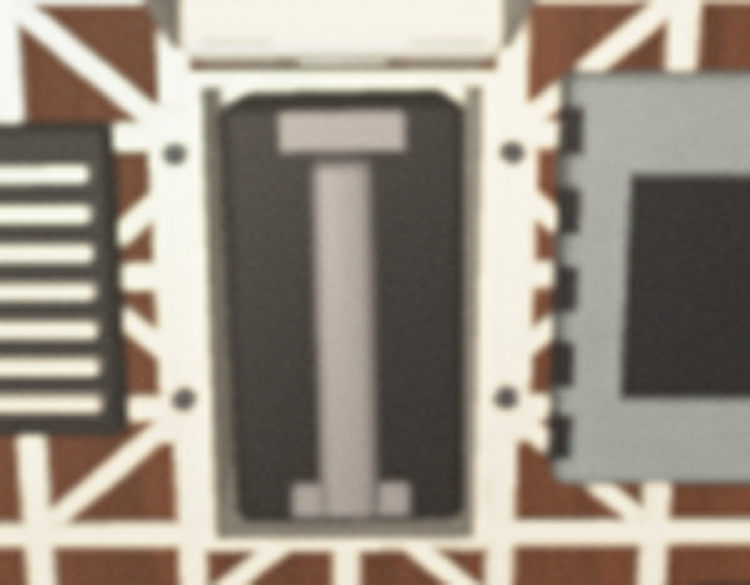

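```bash
python3 - <<'E'
from h import *
w=cam('wrist'); o=readout.get_obs()
p=back(w,[(308.2,131.7),(310,209.4)],139); d=p[0]-p[1]
print(p,p.mean(0),np.linalg.norm(d),np.arctan2(d[1],d[0]))
Rm=R.from_rotvec(o['orientation']).as_matrix();print(np.arctan2(Rm[1,0],Rm[0,0]),(p.mean(0)-o['ee_pos'])@Rm)
# case rim z105: left 225..., corners
q=back(w,[(240+222/5,95+300/4.5),(240+465/5,95+300/4.5),(240+341/5,95+92/4.5),(240+352/5,95+522/4.5)],105)
print(q,q[:2].mean(0),q[2:].mean(0),np.linalg.norm(q[0]-q[1]),np.linalg.norm(q[2]-q[3]))
E
```

```text
[[575.95554096  94.01975581 139.        ]
 [569.52525339   3.30729747 139.        ]] [572.74039718  48.66352664 139.        ] 90.94008300224796 1.5000282147622972
1.4781632875456818 [-1.06014769e-01  8.74114989e-02  1.97175154e+02]
[[542.60759375  56.96393988 105.        ]
 [602.76665542  51.34394065 105.        ]
 [577.3281824  109.86244512 105.        ]
 [568.80013013 -10.7640588  105.        ]] [572.68712458  54.15394026 105.        ] [573.06415626  49.54919316 105.        ] 60.420998760994685 120.92758627727274
```

Emit:
carry_out --rows '[[[0,0,0.035],[0,0,0],0.5],[[0,0,0.035],[0,0,0],0.5],[[0,0,0.035],[0,0,0],0.5],[[0,0,0.035],[0,0,0],0.5],[[0,0,0.035],[0,0,0],0.5],[[0,0,0.025],[0,0,0],0.5],[[0,0,0.015],[0,0,0],0.5],[[0,0,0.006],[0,0,0],0.5],[[0,0,0],[0,0,0],0.5]]'

```text
t: 8.93
ee_pos: [571.8, 48.9, 113.5]
orientation: [-2.319, -2.117, 0.003]
ft_force: [0.1, -0.1, 0.9]
width: 43.9
```

```bash
python3 - <<'E'
from h import *
o=readout.get_obs(); print(o['t'],o['ee_pos'],o['orientation'],o['width'],o['ft_force'])
snap('wrist','w8')
E
```

```text
8.9333 [571.7793485   48.90976227 113.54610673] [-2.31855502 -2.11732984  0.00326565] 43.90280693442512 [ 0.0673047  -0.0891102   0.91625833]
```

View pics/w8.png

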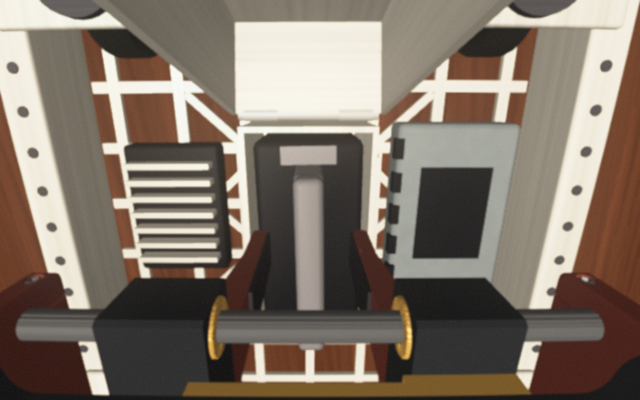

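Emit:
carry_out --rows '[[[0,0,0],[0,0,0],1],[[0,0,0],[0,0,0],1],[[0,0,0],[0,0,0],1],[[0,0,0],[0,0,0],1],[[0,0,0],[0,0,0],1],[[0,0,0],[0,0,0],1],[[0,0,0],[0,0,0],1],[[0,0,0],[0,0,0],1]]'

```text
t: 9.65
ee_pos: [572.7, 49.1, 115.4]
orientation: [2.318, 2.12, 0.0]
ft_force: [-3.4, 0.4, 6.3]
width: 13.8
```

Emit:
carry_out --rows '[[[0,0,-0.003],[0,0,0],1],[[0,0,-0.005],[0,0,0],1],[[0,0,-0.007],[0,0,0],1],[[0,0,-0.01],[0,0,0],1],[[0,0,0],[0,0,0],1],[[0,0,0],[0,0,0],1]]'

```text
t: 10.15
ee_pos: [573.3, 49.1, 140.8]
orientation: [2.317, 2.12, 0.002]
ft_force: [0.4, -0.1, -7.1]
width: 13.7
```

```bash
python3 - <<'E'
from h import *
o=readout.get_obs(); print(o['t'],o['ee_pos'],o['orientation'],o['width'],o['ft_force'],o['moment'])
snap('wrist','w9')
E
```

```text
10.15 [573.26326916  49.07594717 140.76869099] [2.31725158e+00 2.11961939e+00 2.22885540e-03] 13.68280867825625 [ 0.43533171 -0.12588317 -7.08211186] [-0.00924427 -0.0382547   0.05777843]
```

View pics/w9.png

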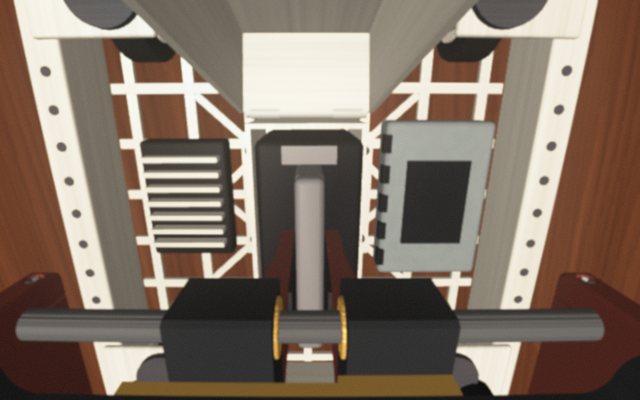

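Emit:
carry_out --rows '[[[0,0,-0.012],[0,0,0],1],[[0,0,-0.018],[0,0,0],1],[[0,0,-0.02],[0,0,0],1],[[0,0,-0.02],[0,0,0],1],[[0,0,-0.02],[0,0,0],1],[[0,0,-0.02],[0,0,0],1],[[0,0,-0.02],[0,0,0],1],[[0,0,-0.02],[0,0,0],1],[[0,0,-0.018],[0,0,0],1],[[0,0,-0.012],[0,0,0],1],[[0,0,0],[0,0,0],1]]'

```text
t: 11.12
ee_pos: [573.8, 49.1, 323.1]
orientation: [2.316, 2.118, 0.006]
ft_force: [0.1, 1.0, -5.9]
width: 14.1
```

```bash
python3 - <<'E'
from h import *
o=readout.get_obs(); print(o['t'],o['ee_pos'],o['orientation'],o['width'],o['ft_force'],o['moment'],o['qpos'])
Rm=R.from_rotvec(o['orientation']).as_matrix();print(np.arctan2(Rm[1,0],Rm[0,0]))
snap('wrist','w10'); snap('scene','s10',(220,60,420,230),4)
E
```

```text
11.1167 [573.83130919  49.11906072 323.06425042] [2.3157991  2.1183053  0.00610627] 14.146266272845335 [ 0.11414855  1.01853059 -5.89346913] [ 0.01955548 -0.13470769 -0.00585848] [6.47143584e-02 2.47781715e-01 1.64186512e+00 2.39554106e-05
 1.24697514e+00 1.53727414e-01]
1.481777628883084
```

View pics/w10.png

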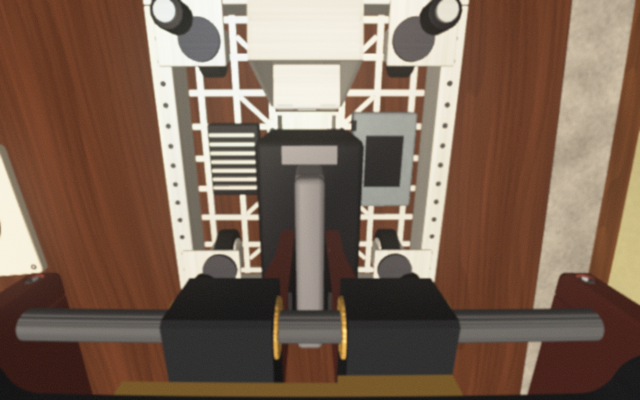

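View pics/s10.png

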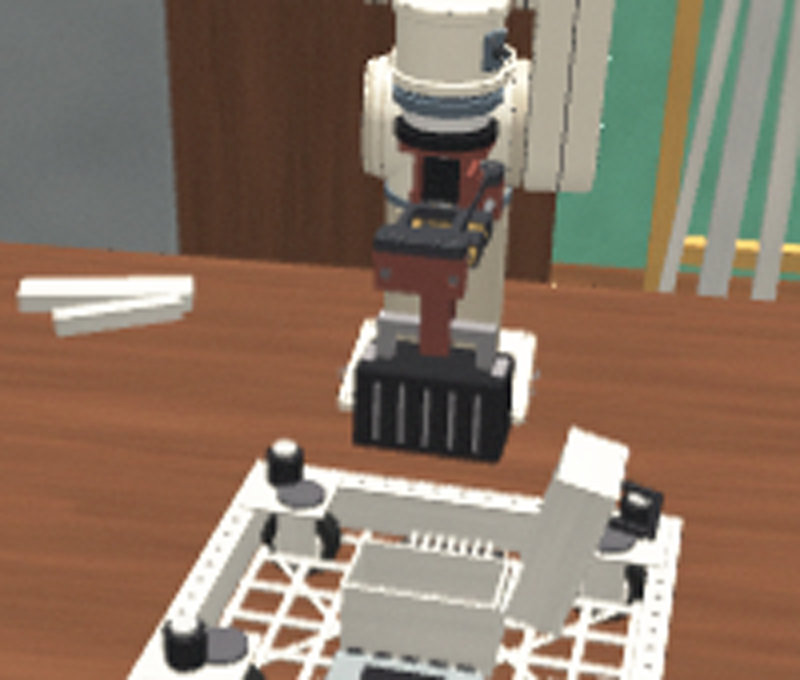

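Emit:
carry_out --rows '[[[0,0,0],[0,0,-0.05],1],[[0,0,0],[0,0,-0.09],1],[[0,0,0],[0,0,-0.11],1],[[0,0,0],[0,0,-0.11],1],[[0,0,0],[0,0,-0.11],1],[[0,0,0],[0,0,-0.11],1],[[0,0,0],[0,0,-0.11],1],[[0,0,0],[0,0,-0.11],1],[[0,0,0],[0,0,-0.11],1],[[0,0,0],[0,0,-0.11],1],[[0,0,0],[0,0,-0.11],1],[[0,0,0],[0,0,-0.11],1]]'

```text
t: 12.22
ee_pos: [571.5, 49.0, 317.7]
orientation: [-0.645, -3.071, 0.002]
ft_force: [-0.0, -0.0, -7.1]
width: 14.0
```

Emit:
carry_out --rows '[[[0,0,0],[0,0,-0.11],1],[[0,0,0],[0,0,-0.11],1],[[0,0,0],[0,0,-0.11],1],[[0,0,0],[0,0,-0.06],1],[[0,0,0],[0,0,-0.03],1],[[0,0,0],[0,0,0],1],[[0,0,0],[0,0,0],1],[[0,0,0],[0,0,0],1],[[0,0,0],[0,0,0],1]]'

```text
t: 12.97
ee_pos: [572.4, 49.0, 319.3]
orientation: [-0.001, -3.141, 0.0]
ft_force: [-0.4, -1.0, -6.8]
width: 13.8
```

```bash
python3 - <<'E'
from h import *
o=readout.get_obs(); print(o['t'],o['ee_pos'],o['orientation'],o['width'],o['ft_force'],o['moment'],o['qpos'])
Rm=R.from_rotvec(o['orientation']).as_matrix();print(np.arctan2(Rm[1,0],Rm[0,0]),Rm[:,2])
p=back(cam('top'),[(78,112),(560,101)],0); d=p[1]-p[0]; print('edge',p,np.arctan2(d[1],d[0]))
snap('wrist','w11'); snap('scene','s11',(220,60,420,230),4); snap('top','t11')
E
```

```text
12.9667 [572.37566971  49.0277553  319.30234839] [-8.22553465e-04 -3.14060560e+00  8.92821693e-05] 13.762875540763146 [-0.44388707 -1.01239631 -6.78214899] [ 0.03574688 -0.08911941  0.03077168] [ 6.47278937e-02  2.51580226e-01  1.64548570e+00  7.76697278e-06
  1.24551528e+00 -1.50554710e+00]
3.141068807039283 [-9.86960998e-04 -5.65981500e-05 -9.99999511e-01]
edge [[ 950.2136851   843.11516544    0.        ]
 [ 947.2354427  -845.58441608    0.        ]] -1.5725599556519514
```

View pics/w11.png

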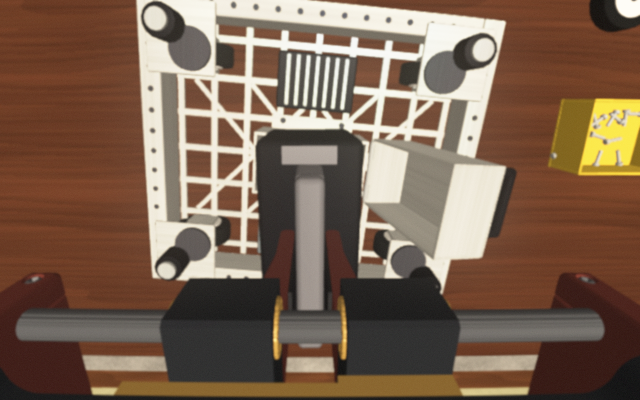

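View pics/s11.png

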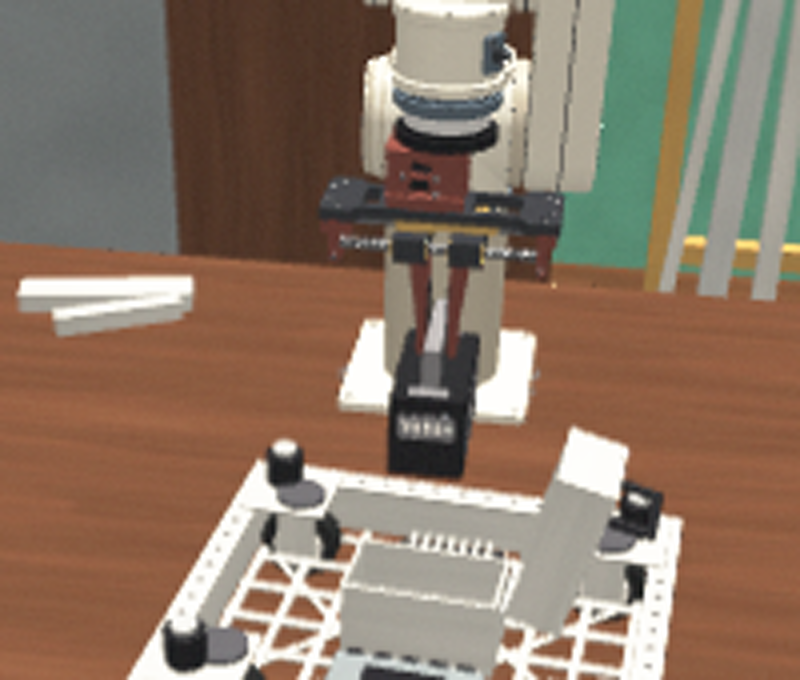

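View pics/t11.png

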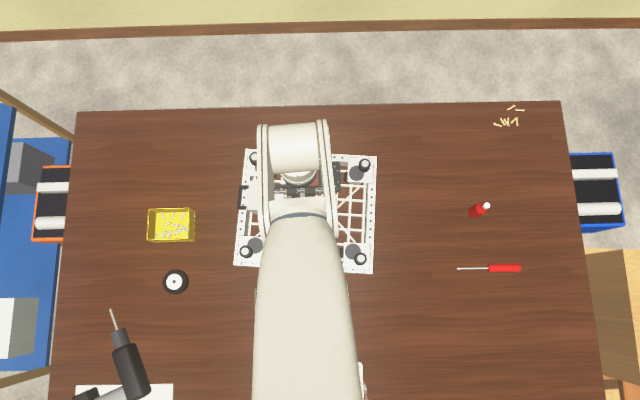

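```bash
python3 - <<'E'
from h import *
s=cam('scene'); o=readout.get_obs()['ee_pos']; b=o[2]-81.5
for pit in (-.05,0,.05):
  P=R.from_euler('y',pit).apply(np.array([(60,-30,72),(60,30,72),(60,-30,0),(60,30,0),(-60,30,72)])-[0,0,99])+[o[0],o[1],b+99]
  print(pit,((proj(s,P)-[220,60])*4).round().tolist())
im=cv2.imread('pics/s11_full.png')[130:185,305:350]; cv2.imwrite('pics/s11z.png',cv2.resize(im,None,fx=10,fy=10,interpolation=cv2.INTER_CUBIC))
E
```

```text
-0.05 [[384.0, 387.0], [463.0, 394.0], [382.0, 471.0], [458.0, 478.0], [477.0, 332.0]]
0 [[384.0, 390.0], [463.0, 397.0], [382.0, 471.0], [459.0, 478.0], [477.0, 327.0]]
0.05 [[384.0, 392.0], [463.0, 399.0], [383.0, 471.0], [459.0, 478.0], [478.0, 323.0]]
```

View pics/s11z.png

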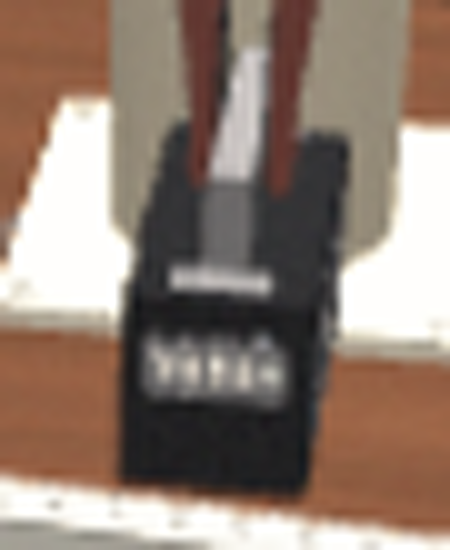

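```bash
python3 - <<'E'
from h import *
w=cam('wrist'); o=readout.get_obs()['ee_pos']; 
for dz in (81.5,79.5):
 for pit in (-.05,0,.05):
  P=R.from_euler('y',pit).apply(np.array([(-60,0,72),(-60,0,0),(-33,0,92),(-33,-7,106),(-33,7,106)])-[0,0,99])+[o[0],o[1],o[2]-dz+99]
  print(dz,pit,proj(w,P).round(1).tolist())
im=np.hstack([cv2.resize(cv2.imread(f'pics/{n}.png')[115:265,245:375],None,fx=3,fy=4,interpolation=cv2.INTER_CUBIC) for n in ('w8','w11')]); cv2.imwrite('pics/cmp.png',im[:600])
E
```

```text
81.5 -0.05 [[309.4, 138.7], [309.4, 132.2], [309.5, 196.3], [294.2, 203.7], [324.9, 203.7]]
81.5 0 [[309.4, 136.7], [309.4, 125.8], [309.5, 196.5], [294.1, 205.5], [325.0, 205.5]]
81.5 0.05 [[309.4, 134.9], [309.4, 119.3], [309.5, 196.9], [293.9, 207.5], [325.2, 207.5]]
79.5 -0.05 [[309.4, 139.2], [309.4, 132.5], [309.5, 197.4], [294.0, 205.1], [325.1, 205.1]]
79.5 0 [[309.4, 137.1], [309.4, 126.0], [309.5, 197.7], [293.9, 207.0], [325.2, 207.0]]
79.5 0.05 [[309.5, 135.3], [309.4, 119.5], [309.5, 198.1], [293.7, 209.0], [325.4, 209.0]]
```

View pics/cmp.png

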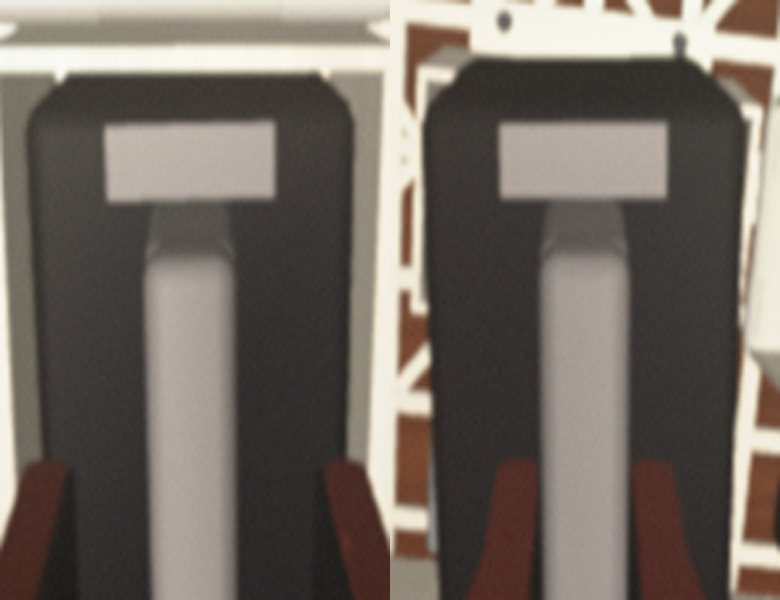

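```bash
python3 -c "
from workcell import close_job,readout
o=readout.get_obs();print(o['t'],abs(o['qvel']).max());print(close_job())"
```

```text
13.1167 0.0026832611468105626
the job is handed in; nothing more can be done
None
```

I swung the cover open, lifted the battery pack straight up out of the bay and turned it so the gauge faces the far side. I handed the job in at 13.1 s with the pack still held. The hand-in gave no verdict, so the checks below are my own.

- **Cover:** I pushed it open by its handle to a commanded 1.77 rad, which is past upright. It stood open on its own in every later picture.
- **Pack position:** It hangs over the bay centre with its underside at about z = 238 mm, roughly 130 mm above the bay's top. The grip opening is 13.8 mm on the 14 mm bar, and the measured load is about 7 N. The arm was still at hand-in.
- **Gauge direction:** The tool's heading is within 0.001 rad of facing world +x, the far edge of the bench lies within about 0.002 rad of square to it, and the far-side picture shows the gauge end-on.
- **Upright:** In the wrist pictures before and after the lift, the pack sits in the gripper without visible change (under about 0.01 rad by my estimate). Two rougher checks, the far-side outline and the case's bottom edge in the wrist picture, hinted at up to about 0.03–0.04 rad of tilt. I put that down to rounded case edges and a calibration offset, and did not resolve it further.
- **Other checks:** The two cameras disagreed by about 4 mm on where the chassis sits. The wrist view matched the pack's known size, so I used that. The bin, wheel, bottle and screwdriver are where they started.

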